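Free the shaker's transport wedge and hang it on the parts tree

ROBOT

A 6-joint arm with a two-finger parallel gripper is mounted at the origin on the work surface. World frame = base frame: x ahead of the robot, y to its left, z up, the work surface at z = 0. Lengths are in m, angles in rad, forces in N, time in s.
With the tool pointing down it reaches from about 0.325 to 0.875 m from the base axis. Payload 4.4 kg.
Tool frame: the origin (TCP) lies on the mounting face of the last link; the fingertips stand 173 mm ahead of it and the grasp point (between the pads) lies 155 mm ahead of it (manip.tcp_to_tips is the distance from the TCP to the fingertips, in m); z points along the fingers, y is the direction in which the jaws open and shut (so a half turn about z gives the same grasp; the last joint's range is limited). The gripper opens to 85 mm and grips with 20 to 120 N. Pads are 22 mm wide; open, the fingers measure 114 mm over their backs; the gripper's body (76 mm by 85 mm) begins 54 mm behind the grasp point. The pads swing forward as they close: fully open they stand 13 mm farther back than shut.
Start: joints at [-1.321, 0.207, 1.542, -0, 1.393, -0.15], TCP at [0.224, -0.53, 0.405] pointing down, gripper open.
Joint ranges: [-2.73, 2.73], [-0.86, 2.22], [0.23, 2.46], [-1.11, 4.25], [0.08, 2.63], [-2.82, 2.82]. Speed limits (rad/s): [2.79, 2.79, 3.14, 3.14, 3.14, 3.14].

INTERFACE

Orientations are given as [roll, pitch, yaw] about the fixed x, y, z axes, in that order (R = Rz(yaw) Ry(pitch) Rx(roll)).
In Python, from rig import manip gives the robot as it stands.
- The arm moves only by the tool apply_moves, never from a script. Its arguments are lists of equal length, an entry for each row: "offset": the shift along the tool's x, y, z in cm, a list of three; "roll": the turn about the tool's z in degrees. In form: {"offset": [[tx, ty, tz], ...], "roll": [roll, ...]}. A call has 1 to 8 rows; each row is the pose to reach, as a shift and turn from the pose commanded when the call began, along the tool's axes at that moment; what a row does not reach only later rows make up. A row lasts 1/12 s, in which the tool goes at most 41.7 mm and 7.16 degrees, less where a joint would pass 70% of its speed; a pose out of reach is approached as far as the arm can. A call with a gripper value outside its range is refused whole. "claw" is the closure, from 0 (fully open) to 1 (shut), set as the call begins (left out, the last holds). The fingers move at their own pace and stop on an object; the grip force is fixed at half the most. Time passes only in rows, so rows that repeat a pose let the fingers close. It gives the time, the measured TCP pose, the force and the opening at its end, in the units of the state.
- manip.get_obs(): the state, without advancing time (a new reading comes with each control period).
- manip.read_camera(name): name is "side" or "top" or "wrist"; returns a dict with "img" (480x640x3 uint8, red, green, blue), "fovy" (degrees; the focal length in pixels is half the picture's height over the tangent of half this angle, whatever the lens; pixels are square), "cx", "cy" (the principal point, pixels), "k1" (the pictures are not rectified: a ray, as slopes to the right and down, at radius r is drawn at 1 + k1 r^2 times it, then the intrinsics apply), "position" and "attitude" of the camera in the world. Camera axes: x right, y down, z forward; pixel columns grow to the right and rows downward; lengths in m; the calibration is good to about 2 mm. A picture is of the moment at which its call begins. There is no depth.
- manip.close_job(): hands the job in, once; it reports no verdict.
Trained networks look in a picture, given as the dict that the camera call returned (one of the last four; its "shot" number tells which), for a name from the list of things; names that differ only in an ending like _2 or _b are one class to them, and where a whole thing is asked for, a point or a joint stands for the part that bears it (a point fixed in the world has none). Each returns a list of dicts, best first, with "score" (0 to 1); they miss things now and then, are a little off and sometimes report something else, mostly with a low value. They report only what shows in the picture. A call takes as long as a camera call. They do not tell look-alikes from the thing itself.
- manip.masks_of(target, picture): "pixels" (480x640 bool, what is visible of it) and "box" ([left, top, width, height] in pixels, round what is visible of it).
- manip.spot_point(target, picture): "at" ([column, row] in pixels: a listed point, or the origin of a listed thing).
The state is a dict: "t": time; "joint_positions": joint angles; "joint_velocities": joint speeds; "effort": joint torques, N m; "tcp_pos": TCP position; "eef_rot": TCP orientation; "contact_force": force on the tool from outside, world axes, zero at the start; "moment": the same for the moment, N m; "grip_width": opening from 0.0 (shut) to 1.0 (fully open).
Only numpy, scipy, OpenCV 4.12 (cv2) and the standard library are available. Lean on these libraries where they do the work, as an engineer would, in place of code of your own. Each camera call takes 0.05 s, during which the arm holds its last target. There are 200 camera calls.

TASK

Unlock the rocking shaker and put its transport wedge away: work the steel wedge loose from the spring clamp on the shaker's front by rocking it from side to side in small pulls until it slides free, without dragging or lifting the shaker. Turn the parts tree until its empty branch faces its front, on the robot's side, and hang the wedge upright on that branch by its eye, left hanging still. Leave the jar, the phone and the marker between them where they are.

Things in the scene. Friction and masses are not known exactly. Their poses are not given: they have to be found in the camera images.
- shaker: Rocking shaker, 6 kg, standing loose on rubber feet: white housing 180 x 190 mm, 84 mm high, from x = 37 to 217 mm. Origin: on the bench under the clamp's pinch point on its front; x points to its back, z up. It slides or tips if the wedge is pulled hard straight out (over about 25 N); pulls under 15 N leave it still.
- bar (a point): Middle of the front bar (12 mm thick, along y, 200 mm long) of the open platform of steel bars above the shaker, at (-18, 0, 214) mm in the shaker's frame. It overhangs the clamp: a gripper held upright over the wedge's grip tab hits it, one that comes in along the wedge does not.
- slot (a point): Pinch point of the spring clamp, at (0, 0, 55) mm in the shaker's frame, midway between two sets of round studs (each set 22 mm wide, 8 mm high) pressed with about 50 N on the wedge's tapered faces; the pressure ends when the wedge is out about 18 mm. The slot leans 26 degrees from vertical, mouth to the shaker's front. Cheeks let the wedge rock about 12 degrees each way.
- wedge: Bare steel wedge, 168 mm long, about 0.35 kg, leaning in the slot. z runs along it out of the slot, x through its thickness, y across its width. Origin: top of the tapered part, which runs 70 mm down (34 mm wide, 16 mm thick at the origin, 6 mm at the toe). Above: the eye (50 mm wide outside) with sloping shoulders, then from z = 48 to 98 mm a grip tab 26 mm wide in y, 16 mm thick.
- eye (a point): Point in the wedge's eye, at z = 24 mm in the wedge's frame. The eye is a window through its thickness (x), 34 mm wide, from z = 0 up to 30 mm at its sides and 44 mm at its peaked middle. At the start the pinch point lies 54 mm below this point. Friction holds the wedge against a straight pull; rocked sideways in its own plane about the pinch point, it creeps out 1 to 2 mm a swing.
- tree: Fixed foot (140 mm disc, 12 mm high) of the parts tree. Origin: on the bench on the tree's axis; its -x axis is the tree's front (the robot's side).
- carousel (a joint): Angle of the tree's post with four branches 90 degrees apart, rad, counterclockwise seen from above: at 0 the empty branch points to the tree's front. It starts between 0.7 and 2.1, turns 3.1 rad either way with slight friction (0.08 N m) and stays where left. The other branches carry a ring, a clamp and a stirrer, fixed, down to 70 mm above the bench. The post ends in a ball, top at 236 mm.
- branch (a point): Point on the empty branch, 55 mm out from the tree's axis, 203 mm above the bench; -x points outwards along the branch, z up. The branch is a round bar 8 mm thick, level within 4 mm, that runs from the post to 84 mm out and ends in an upturned tip, top 216 mm above the bench, outer edge 90 mm from the tree's axis. Any of its length will do.
- jar: Amber jar with a white lid, 48 mm across, 70 mm high, standing between shaker and tree; origin under its centre. To be left alone.
- phone: Black phone lying flat, 75 x 150 x 9 mm; origin under its centre. To be left alone.
- marker: Black marker pen with a blue cap lying flat, 125 mm long, 12 mm thick; origin under its centre. To be left alone.
Mind the look-alikes: they are no part of the job. There is more than one size of the wedge; the one meant has the size given above.

How it is judged:
On the way:
1. the wedge is out of the shaker's clamp (distance between wedge and slot above 0.11 m), for 0.2 s.
At the end, for the whole second after the job is handed in: The wedge hangs still and upright (within 0.3 rad) on the empty branch, which runs through its eye: eye point within 16 mm sideways, 0 to 24 mm below and from 40 mm inward to 32 mm outward of the branch point. The branch faces the tree's front within 0.3 rad (x of eye in the frame of branch between -0.032 and 0.04 m and y of eye in the frame of branch between -0.016 and 0.016 m and z of eye in the frame of branch between -0.024 and 0 m and angle between wedge's own z axis and vertical below 0.3 rad and value of joint carousel between -0.3 and 0.3 rad and linear speed of wedge below 0.03 m/s); the robot touches nothing.
It fails at once if the shaker is dragged, lifted or tipped: its clamp moves more than 15 mm (distance of slot from where it was at the start of the episode above 0.015 m).
It fails at once if the jar, the phone or the marker is pushed more than 40 mm away (distance of any of jar, phone, marker from where it was at the start of the episode above 0.04 m).
It also fails if it takes over 72 s, if anything falls off the work surface, if the arm or the gripper's body presses on something with over 40 N, if the wrist force passes 120 N, or if a joint passes its speed limit or range.

## Working session

There is one attempt and no reset: what is moved stays moved. The work goes in short steps, Python scripts to look and compute and a tool call to move; the robot and the scene stay as the last step left them, time stands still between calls to the robot, and variables do not carry over. Pictures are saved under pics/ and viewed, about 8 in all and at most 12, crops included, and the job is handed in when it is done.

Besides the shell and the picture viewer there is one more tool, called after "Request:" in YAML: its name, and indented under it one key for each argument. apply_moves: Moves the arm, as the interface text tells. Its arguments: {"type":"object","properties":{"offset":{"type":"array","items":{"type":"array","items":{"type":"number"}}},"roll":{"type":"array","items":{"type":"number"}},"claw":{"type":"number"}},"required":["offset","roll"]}

```bash
ls -la; mkdir -p pics; python3 - <<'E'
from rig import manip
import cv2, numpy as np
o=manip.get_obs()
for k,v in o.items(): print(k,np.round(v,4))
print([a for a in dir(manip) if not a.startswith('_')])
ims=[]
for n in ("side","top"):
    c=manip.read_camera(n); print(n,{k:np.round(v,4) for k,v in c.items() if k!='img'})
    cv2.imwrite(f'pics/{n}0.png',c['img'][:,:,::-1])
    for t in ["shaker","wedge","slot","eye","tree","branch","bar","jar","phone","marker","carousel"]:
        try:
            print(t,[(np.round(d['at']).tolist(),round(d['score'],2)) for d in manip.spot_point(t,c)][:4], [(np.array(d['box']).tolist(),round(d['score'],2)) for d in manip.masks_of(t,c)][:4])
        except Exception as e: print(t,e)
E
```

```text
total 12
drwxr-xr-x  3 agent agent 4096 Dec  4 13:48 .
drwxr-xr-x 23 root  root  4096 Dec  4 13:48 ..
drwxr-xr-x  2 agent agent 4096 Dec  4 13:48 pics
t 0.0
joint_positions [-1.3215  0.2074  1.543  -0.      1.3935 -0.1505]
joint_velocities [ 0.0003  0.0007  0.0016  0.0006  0.0009 -0.0006]
effort [ 4.00000e-04 -3.83037e+01 -2.91596e+01 -1.00000e-04  1.06000e-02
  0.00000e+00]
tcp_pos [ 0.2237 -0.5293  0.4035]
eef_rot [-3.1393e+00 -3.0000e-04  3.9980e-01]
contact_force [-0.4345 -0.0582 -0.4235]
moment [ 0.0681 -0.0291 -0.0221]
grip_width 1.0014
['IKError', 'close_job', 'get_obs', 'masks_of', 'read_camera', 'spot_point', 'tcp_to_tips']
side {'fovy': np.float64(49.38), 'cx': np.float64(320.8828), 'cy': np.float64(239.1806), 'k1': np.float64(-0.1281), 'position': array([0.2159, 0.6719, 0.7328]), 'attitude': array([-2.2564,  0.0164, -2.7786]), 'shot': np.int64(1)}
shaker [([208.0, 371.0], 0.68)] [([38.6, 199.7, 202.7, 202.5], 0.9)]
wedge [([285.0, 430.0], 0.92), ([206.0, 347.0], 0.69), ([396.0, 436.0], 0.65)] [([192.1, 313.5, 35.0, 48.5], 0.8), ([378.9, 408.7, 29.1, 67.7], 0.71)]
slot [([2
[... 1519 characters left out ...]
8.3, 343.7, 51.2, 20.8], 0.95), ([176.0, 254.3, 17.6, 53.2], 0.82), ([183.9, 206.3, 29.2, 19.6], 0.72)]
tree [([390.0, 207.0], 0.95)] [([359.5, 141.6, 85.6, 94.1], 0.82)]
branch [([428.0, 169.0], 0.95)] [([369.5, 142.6, 72.9, 76.1], 0.88)]
bar [([188.0, 195.0], 0.91)] [([138.1, 87.0, 122.7, 133.4], 0.56), ([280.5, 238.7, 69.2, 37.3], 0.36)]
jar [([306.0, 159.0], 0.83)] [([295.5, 140.1, 21.1, 29.8], 0.84)]
phone [([315.0, 261.0], 0.98)] [([281.3, 242.1, 66.9, 35.7], 0.56), ([181.5, 205.1, 29.0, 20.4], 0.53)]
marker [([304.0, 198.0], 0.69)] [([296.5, 139.6, 16.9, 30.1], 0.69), ([297.1, 178.2, 13.5, 46.7], 0.64)]
carousel it knows: bar, branch, eye, jar, marker, phone, shaker, slot, tree, wedge
```

```bash
cat > h.py <<'E'
import numpy as np, cv2
from scipy.spatial.transform import Rotation as R
from scipy.optimize import least_squares
def cam(c):
    f=240/np.tan(np.radians(c['fovy'])/2)
    return f,R.from_euler('xyz',c['attitude']).as_matrix(),np.array(c['position'])
def proj(c,P):
    f,A,p=cam(c); q=(np.atleast_2d(P)-p)@A; s=q[:,:2]/q[:,2:]
    s=s*(1+c['k1']*(s**2).sum(1,keepdims=True)); return s*f+[c['cx'],c['cy']]
def ray(c,uv):
    f,A,p=cam(c); d=(np.array(uv,float)-[c['cx'],c['cy']])/f; s=d.copy()
    for _ in range(20): s=d/(1+c['k1']*(s@s))
    v=A@np.r_[s,1]; return p,v/np.linalg.norm(v)
def onz(c,uv,z):
    p,v=ray(c,uv); return p+v*(z-p[2])/v[2]
def tri(obs):
    M=np.zeros((3,3));b=np.zeros(3)
    for c,uv in obs:
        p,v=ray(c,uv);Q=np.eye(3)-np.outer(v,v);M+=Q;b+=Q@p
    x=np.linalg.solve(M,b)
    return x,[np.linalg.norm((proj(c,x)[0]-uv)) for c,uv in obs]
E
python3 - <<'E'
from rig import manip
from h import *
S=manip.read_camera('side');T=manip.read_camera('top')
def best(t,c,near):
    L=manip.spot_point(t,c); L=[d['at'] for d in L if np.linalg.norm(np.array(d['at'])-near)<30]; return np.array(L[0]) if L else None
for t,a,b in [('shaker',(208,371),(212,217)),('slot',(203,351),(202,211)),('eye',(206,338),(197,212)),('wedge',(206,347),(198,211)),('bar',(193,287),(188,195)),('tree',(311,228),(390,207)),('branch',(305,135),(428,169)),('jar',(214,264),(306,159)),('phone',(328,289),(315,261)),('marker',(259,280),(304,198))]:
    x=best(t,S,a);y=best(t,T,b)
    if x is None or y is None: print(t,x,y);continue
    X,e=tri([(S,x),(T,y)]); print(t,np.round(X,4),np.round(e,1),'z0',onz(S,x,0).round(3),onz(T,y,0).round(3))
a=cv2.resize(S['img'],(640,480)); 
out=np.vstack([np.hstack([cv2.resize(S['img'][100:480,30:430],(400,380)),cv2.resize(T['img'][80:380,120:470],(400,343))[:380] if 0 else cv2.copyMakeBorder(T['img'][80:380,120:470],0,80,0,50,cv2.BORDER_CONSTANT)])])
cv2.imwrite('pics/p1.png',cv2.resize(out,(800,380))[:,:,::-1])
E
```

```text
shaker [208.1 369.3] None
slot [0.5982 0.2402 0.0523] [1.4 1. ] z0 [0.63  0.207 0.   ] [0.611 0.249 0.   ]
eye [0.581  0.2499 0.0812] [1.2 0.8] z0 [0.629 0.198 0.   ] [0.601 0.265 0.   ]
wedge [0.5905 0.2381 0.0674] [1.2 0.9] z0 [ 0.631  0.194 -0.   ] [0.607 0.25  0.   ]
bar [0.5794 0.2432 0.2167] [0.3 0.2] z0 [0.733 0.063 0.   ] [0.645 0.29  0.   ]
tree [306.7 226.3] None
branch [ 0.6139 -0.2615  0.1993] [2.5 2.6] z0 [ 0.754 -0.609  0.   ] [ 0.687 -0.31   0.   ]
jar [0.7246 0.0009 0.0047] [1.4 1.2] z0 [ 0.731 -0.003  0.   ] [ 0.723 -0.     0.   ]
phone [ 0.4767 -0.01    0.0009] [0. 0.] z0 [ 0.477 -0.011  0.   ] [ 0.477 -0.01   0.   ]
marker [0.623  0.0059 0.0018] [1.8 1.5] z0 [ 0.62   0.004 -0.   ] [0.627 0.007 0.   ]
```

View pics/p1.png

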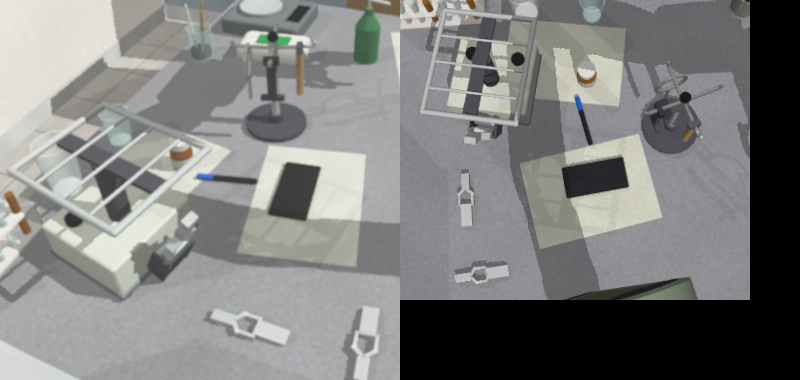

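```bash
python3 - <<'E'
from rig import manip
from h import *
S=manip.read_camera('side');T=manip.read_camera('top')
for t in ('tree','branch','bar','slot','shaker'):
  for n,c in (('S',S),('T',T)):
    L=manip.spot_point(t,c)
    print(t,n,[(np.round(d['at'],1).tolist(),round(d['score'],2), onz(c,d['at'],{'tree':0,'branch':.203,'bar':.214,'slot':.055,'shaker':0}[t]).round(3).tolist()) for d in L[:2]])
for n,c in (('S',S),('T',T)):
    m=manip.masks_of('shaker',c)[0]
    b=np.array(m['box']);print(b)
a=cv2.resize(S['img'][115:250,250:360],(400,490),interpolation=cv2.INTER_CUBIC)
b=cv2.resize(T['img'][130:245,350:450],(400,460),interpolation=cv2.INTER_CUBIC)
o=np.zeros((600,800,3),np.uint8);o[:490,:400]=a;o[:460,400:]=b
cv2.imwrite('pics/p2.png',o[:,:,::-1])
a=cv2.resize(S['img'][270:400,150:260],(400,472),interpolation=cv2.INTER_CUBIC)
b=cv2.resize(T['img'][80:230,130:270],(400,428),interpolation=cv2.INTER_CUBIC)
o[:]=0;o[:472,:400]=a;o[:428,400:]=b
cv2.imwrite('pics/p3.png',o[:,:,::-1])
E
```

```text
tree S [([305.5, 224.0], 0.72, [0.598, -0.201, 0.0])]
tree T [([389.0, 207.8], 0.74, [0.592, -0.201, 0.0])]
branch S [([209.1, 338.2], 0.69, [0.52, 0.312, 0.203])]
branch T [([428.3, 169.6], 0.78, [0.618, -0.258, 0.203])]
bar S [([195.3, 285.1], 0.92, [0.582, 0.24, 0.214])]
bar T [([189.8, 194.3], 0.63, [0.586, 0.24, 0.214])]
slot S [([203.4, 352.7], 0.74, [0.598, 0.242, 0.055]), ([195.5, 288.8], 0.57, [0.689, 0.116, 0.055])]
slot T [([203.2, 211.0], 0.57, [0.593, 0.242, 0.055])]
shaker S [([209.8, 370.6], 0.58, [0.599, 0.237, -0.0])]
shaker T [([210.3, 214.2], 0.78, [0.599, 0.235, 0.0])]
[ 38.1 200.2 201.8 198.3]
[143.4  89.4 118.2 130. ]
```

View pics/p2.png

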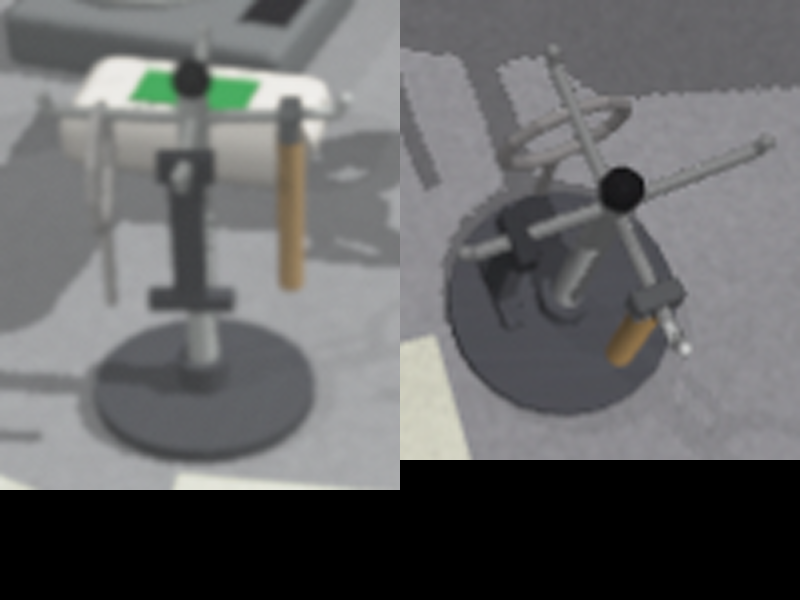

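View pics/p3.png

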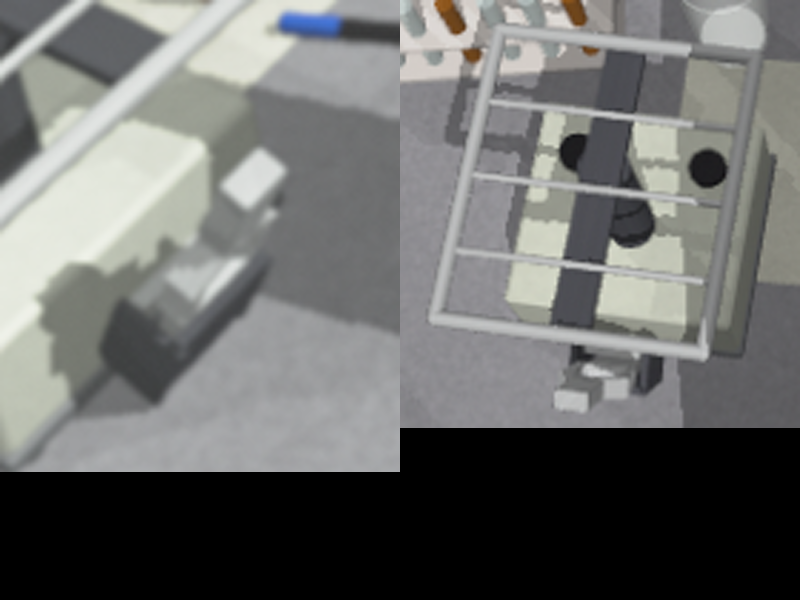

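```bash
python3 - <<'E'
from rig import manip
from h import *
S=manip.read_camera('side');T=manip.read_camera('top')
a=onz(T,(143,192.2),.214);b=onz(T,(236,203.4),.214);print('bar',a,b,np.linalg.norm(a-b),'yaw',np.arctan2(-(a-b)[0],(a-b)[1]))
print('tab',tri([(S,(220,319.6)),(T,(190.5,220.2))]))
ball=onz(T,(405.5,177.5),.225);tip=onz(T,(442,165.5),.21);print('ball',ball,'tip',tip,tip-ball,np.linalg.norm((tip-ball)[:2]))
th=np.arctan2(*(tip-ball)[1::-1]);print('dir',th,'angle from -x',(th-np.pi)%(2*np.pi))
for uv in [(411,194),(365,193.5),(389,147)]:
    pass
print('ballS',onz(S,(250+192*110/400,115+78*135/490),.225))
E
```

```text
bar [0.59613021 0.33922617 0.214     ] [0.56116489 0.14501273 0.214     ] 0.19733584329935205 yaw -0.1781273559668124
tab (array([0.54379527, 0.24935105, 0.16503269]), [np.float64(0.21994728728275129), np.float64(0.15065541493581336)])
ball [ 0.59527876 -0.20355754  0.225     ] tip [ 0.62306558 -0.28668025  0.21      ] [ 0.02778683 -0.08312271 -0.015     ] 0.08764412577248254
dir -1.2481878994635163 angle from -x 1.8934047541262764
ballS [ 0.59639963 -0.20248439  0.225     ]
```

```bash
cat >> h.py <<'E'
def toff(o,pts,p0=None,yaw=None):
    """world points (x,y,z) of TCP -> tool-axis offsets in cm"""
    A=R.from_euler('xyz',o['eef_rot']).as_matrix() if yaw is None else R.from_euler('xyz',[np.pi,0,yaw]).as_matrix()
    p0=o['tcp_pos'] if p0 is None else p0
    return np.round((np.atleast_2d(pts)-p0)@A*100,1).tolist()
E
python3 - <<'E'
from rig import manip
from h import *
o=manip.get_obs();C=np.array([.596,-.203])
print(manip.tcp_to_tips)
P=[[.30,-.478,.43],[.653,-.244,.43],[.653,-.244,.358]]
print(toff(o,P,[.224,-.53,.404],.4))
E
```

```text
0.1734
[[9.0, -1.8, -2.6], [50.7, -9.6, -2.6], [50.7, -9.6, 4.6]]
```

Request:
apply_moves:
  offset:
    - [4,-0.8,-2.6]
    - [8,-1.6,-2.6]
    - [12,-2.4,-2.6]
    - [16,-3.2,-2.6]
    - [20,-4,-2.6]
    - [24,-4.8,-2.6]
    - [28,-5.5,-2.6]
    - [32,-6.2,-2.6]
  roll: [3,6,9,12,15,18,21,22.9]
  claw: 1

```text
t: 4.67
tcp_pos: [0.4959, -0.3464, 0.4309]
eef_rot: [3.141, -0.0, -0.002]
contact_force: [-0.0, -0.4, 0.4]
grip_width: -0.003
```

Request:
apply_moves:
  offset:
    - [3.2,-2.1,0]
    - [6.4,-4.2,0]
    - [9.6,-6.3,0]
    - [12.8,-8.4,0]
    - [15.8,-10.3,0]
    - [15.8,-10.3,3.6]
    - [15.8,-10.3,7.2]
    - [15.8,-10.3,7.2]
  roll: [0,0,0,0,0,0,0,0]

```text
t: 5.33
tcp_pos: [0.6506, -0.2429, 0.349]
eef_rot: [-3.134, 0.015, 0.002]
contact_force: [-1.6, 0.6, -3.2]
grip_width: -0.002
```

```bash
python3 - <<'E'
from rig import manip
from h import *
o=manip.get_obs();C=np.array([.596,-.203]);print(o['t'],o['tcp_pos'],o['joint_positions'].round(2) if hasattr(o['joint_positions'],'round') else o['joint_positions'])
W=manip.read_camera('wrist');T=manip.read_camera('top')
cv2.imwrite('pics/p4.png',np.hstack([W['img'][::1,:][:,:],cv2.resize(T['img'][100:260,340:460],(160,213))[:213].repeat(1,0) if 0 else np.zeros((480,0,3),np.uint8)])[:,:,::-1])
p0=np.array([.653,-.244,.358])
# arc of finger centre, finger angle from start to 180+18 deg
for lo,hi,n in [(-36,-100,8),(-100,-162,8)]:
    a=np.radians(np.linspace(lo,hi,n+1)[1:]); P=np.c_[C[0]+.07*np.cos(a),C[1]+.07*np.sin(a),np.full(n,.358)]
    print(toff(o,P,p0,0.)); p0=P[-1]
E
```

```text
5.3333 [ 0.65064526 -0.24286727  0.34903641] [-0.48  0.5   1.26 -0.    1.39  1.09]
[[-0.7, 0.8, 0.0], [-1.4, 1.4, 0.0], [-2.2, 2.0, 0.0], [-3.1, 2.4, 0.0], [-4.0, 2.7, 0.0], [-5.0, 2.9, 0.0], [-5.9, 2.9, 0.0], [-6.9, 2.8, 0.0]]
[[-0.9, -0.2, -0.0], [-1.8, -0.6, -0.0], [-2.6, -1.0, -0.0], [-3.4, -1.6, -0.0], [-4.0, -2.3, -0.0], [-4.6, -3.0, -0.0], [-5.1, -3.9, -0.0], [-5.4, -4.7, -0.0]]
```

View pics/p4.png

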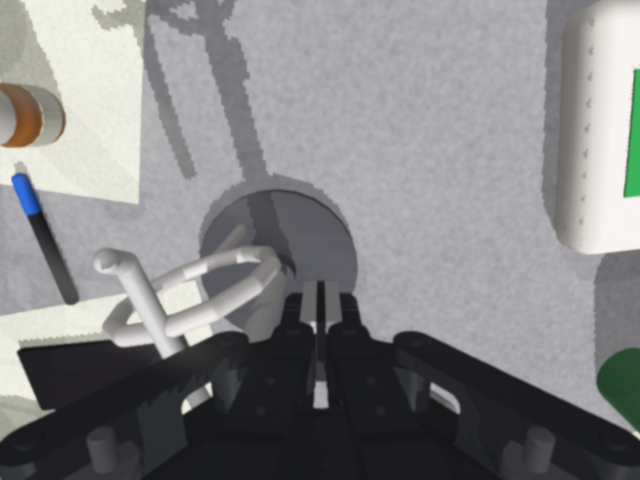

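Request:
apply_moves:
  offset:
    - [-0.7,0.8,0]
    - [-1.4,1.4,0]
    - [-2.2,2.0,0]
    - [-3.1,2.4,0]
    - [-4.0,2.7,0]
    - [-5.0,2.9,0]
    - [-5.9,2.9,0]
    - [-6.9,2.8,0]
  roll: [0,0,0,0,0,0,0,0]

```text
t: 6.1
tcp_pos: [0.5824, -0.2734, 0.3592]
eef_rot: [3.141, -0.001, -0.001]
contact_force: [2.5, 0.5, -0.2]
grip_width: -0.002
```

Request:
apply_moves:
  offset:
    - [-0.9,-0.2,0]
    - [-1.8,-0.6,0]
    - [-2.6,-1.0,0]
    - [-3.4,-1.6,0]
    - [-4.0,-2.3,0]
    - [-4.5,-2.8,0]
    - [-4.8,-3.3,0]
    - [-4.8,-3.3,0]
  roll: [0,0,0,0,0,0,0,0]

```text
t: 6.77
tcp_pos: [0.5346, -0.2389, 0.3585]
eef_rot: [-3.141, 0.002, 0.001]
contact_force: [-0.5, -0.3, 0.3]
grip_width: -0.001
```

```bash
python3 - <<'E'
from rig import manip
from h import *
o=manip.get_obs();print(o['t'],o['tcp_pos'],o['contact_force'])
W=manip.read_camera('wrist');T=manip.read_camera('top')
for c in (W,T): print([(np.round(d['at'],1),round(d['score'],2),onz(c,d['at'],.203)) for d in manip.spot_point('branch',c)[:2]])
a=cv2.resize(W['img'],(400,300));b=cv2.resize(T['img'][130:245,330:450],(400,383),interpolation=cv2.INTER_CUBIC)
z=np.zeros((383,800,3),np.uint8);z[:300,:400]=a;z[:,400:]=b
cv2.imwrite('pics/p5.png',z[:,:,::-1])
E
```

```text
6.7667 [ 0.53462007 -0.23886234  0.35845005] [-0.5125482  -0.31294719  0.31997572]
[(array([257.8, 298.3]), 0.63, array([ 0.54414109, -0.21621715,  0.203     ]))]
[(array([412.8, 203.2]), 0.62, array([ 0.54603858, -0.21791897,  0.203     ]))]
```

View pics/p5.png

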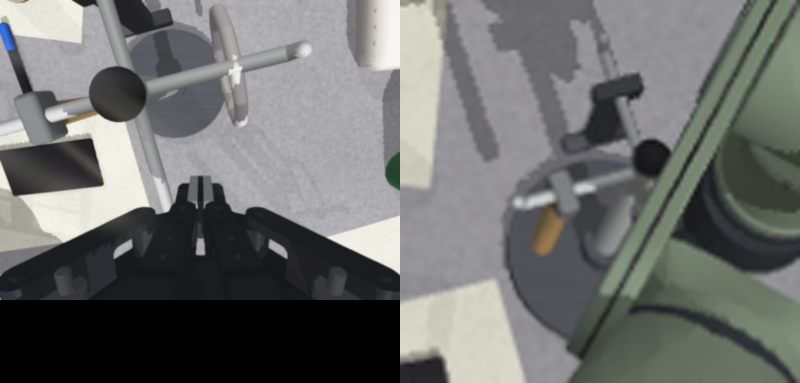

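Request:
apply_moves:
  offset:
    - [0,-0.5,0]
    - [0,-1.0,0]
    - [0,-1.6,0]
    - [0,-1.6,0]
    - [0,0,0]
    - [0,1,-2]
    - [-3,1,-6]
    - [-6,1,-9]
  roll: [0,0,0,0,0,0,0,0]

```text
t: 7.63
tcp_pos: [0.4819, -0.2511, 0.4417]
eef_rot: [-3.14, 0.002, 0.001]
contact_force: [0.5, -0.5, 1.7]
grip_width: 0.001
```

```bash
python3 - <<'E'
from rig import manip
from h import *
o=manip.get_obs();print(o['t'],o['tcp_pos'],o['contact_force'])
W=manip.read_camera('wrist')
for c in (W,): print([(np.round(d['at'],1),round(d['score'],2),onz(c,d['at'],.203)) for d in manip.spot_point('branch',c)[:2]],[(np.round(d['at'],1),onz(c,d['at'],0)) for d in manip.spot_point('tree',c)[:2]])
cv2.imwrite('pics/p6.png',W['img'][:,:,::-1])
E
```

```text
7.6333 [ 0.48192308 -0.25106731  0.44171273] [ 0.49489164 -0.50060964  1.73046601]
[(array([234.4, 143.1]), 0.61, array([ 0.54348284, -0.20426816,  0.203     ]))] []
```

View pics/p6.png

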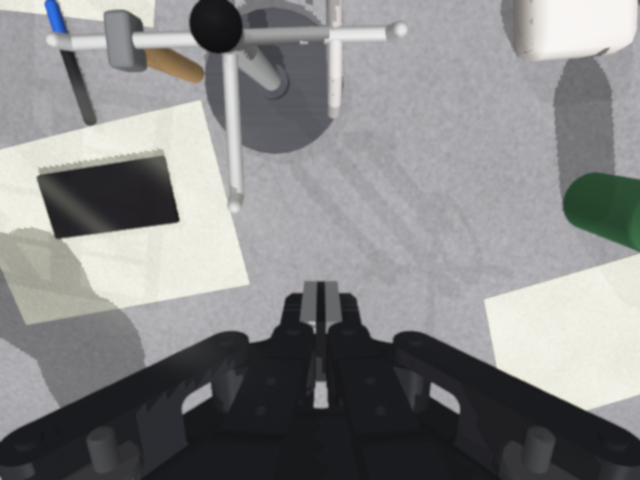

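Request:
apply_moves:
  offset:
    - [0.5,-4,-1]
    - [1,-8,-1]
    - [1.5,-12,-1]
    - [2,-16,-1]
    - [2.5,-20,-1]
    - [3,-24,-1]
    - [3.5,-28,-1]
    - [4,-32,-1]
  roll: [1,3,5,7,9,10.2,10.2,10.2]
  claw: 0.45

```text
t: 8.45
tcp_pos: [0.5218, 0.072, 0.4508]
eef_rot: [-3.142, 0.002, -0.178]
contact_force: [0.9, 0.7, 0.3]
grip_width: 0.545
```

```bash
python3 - <<'E'
from rig import manip
from h import *
o=manip.get_obs();print(o['t'],o['tcp_pos'],o['grip_width'],np.round(o['joint_positions'],2))
p0=np.array([.516,.071,.458])
print(toff(o,[[.546,.249,.45],[.546,.249,.328]],p0,-.178))
E
```

```text
8.45 [0.52178529 0.07202163 0.4507689 ] 0.5446873173127253 [-0.03  0.07  1.6   0.    1.47  1.72]
[[-0.2, -18.0, 0.8], [-0.2, -18.0, 13.0]]
```

Request:
apply_moves:
  offset:
    - [0,-4,0]
    - [0,-8,0]
    - [0,-12,0]
    - [0,-16,0]
    - [-0.3,-18,0]
    - [-0.3,-18,0]
    - [-0.3,-18,0]
  roll: [0,0,0,0,0,0,0]

```text
t: 9.03
tcp_pos: [0.5506, 0.2489, 0.4502]
eef_rot: [3.14, 0.003, -0.175]
contact_force: [-0.2, -0.7, 0.6]
grip_width: 0.549
```

```bash
python3 - <<'E'
from rig import manip
from h import *
o=manip.get_obs();print(o['t'],o['tcp_pos'],o['eef_rot'],o['grip_width'])
W=manip.read_camera('wrist');print(W['position'],W['attitude'])
for n in ('slot','eye','wedge','bar'):
  print(n,[(np.round(d['at'],1),round(d['score'],2)) for d in manip.spot_point(n,W)[:2]])
s=np.array([.597,.240,.055]);Y=R.from_euler('z',-.178).as_matrix()
for l,q in [('slot',[0,0,.055]),('tabtop',[-.056,0,.170]),('bar',[-.018,0,.214]),('eye',[-.0237,0,.1035])]:
  print(l,proj(W,s*[1,1,0]+Y@np.array(q)))
print('graspproj',proj(W,[.546,.249,.165]), proj(W,o['tcp_pos']-[0,0,.16]))
cv2.imwrite('pics/p7.png',W['img'][:,:,::-1])
E
```

```text
9.0333 [0.55055925 0.24894893 0.4501805 ] [ 3.13998882e+00  2.52122241e-03 -1.75141082e-01] 0.5494488803225419
[0.61716236 0.23680441 0.4185644 ] [ 2.86682214e+00 -7.25438701e-04 -1.74591693e+00]
slot []
eye [(array([298.7, 286.2]), 0.74), (array([345., 407.]), 0.67)]
wedge [(array([297.4, 296.7]), 0.68)]
bar [(array([319.1, 204.9]), 0.79)]
slot [[320.52919786 153.01085154]]
tabtop [[320.4568863  244.95380621]]
bar [[320.72149315 202.62750618]]
eye [[320.50386441 184.99480016]]
graspproj [[320.71370532 237.13324707]] [[319.24086044 316.09522027]]
```

View pics/p7.png

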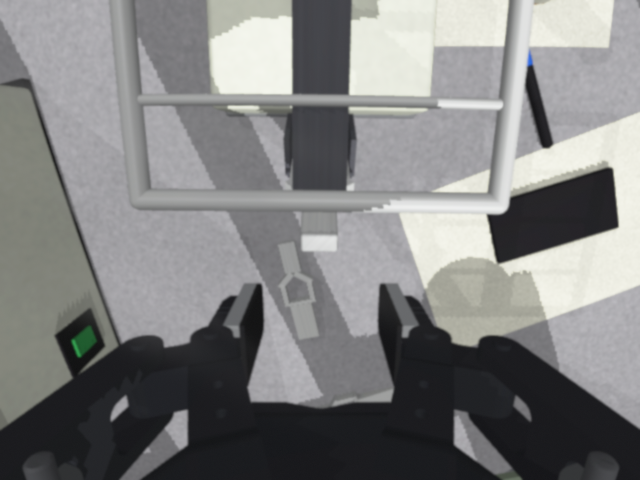

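Request:
apply_moves:
  offset:
    - [-0.5,0,3]
    - [-0.5,0,6]
    - [-0.5,0,9]
    - [-0.5,0,10.5]
    - [-0.5,0,11.5]
    - [-0.5,0,12]
    - [-0.5,0,12]
  roll: [0,0,0,0,0,0,0]

```text
t: 9.87
tcp_pos: [0.5457, 0.2479, 0.3316]
eef_rot: [3.141, 0.001, -0.179]
contact_force: [-0.6, 0.4, -0.0]
grip_width: 0.551
```

Request:
apply_moves:
  offset:
    - [0,0,0.3]
    - [0,0,0.6]
    - [0,0,0.6]
  roll: [0,0,0]

```text
t: 10.12
tcp_pos: [0.5459, 0.2486, 0.327]
eef_rot: [-3.141, -0.001, -0.178]
contact_force: [-0.7, -0.3, -0.8]
grip_width: 0.551
```

Request:
apply_moves:
  offset:
    - [0,0,0]
    - [0,0,0]
    - [0,0,0]
    - [0,0,0]
  roll: [0,0,0,0]
  claw: 1

```text
t: 10.45
tcp_pos: [0.5457, 0.249, 0.3273]
eef_rot: [-3.14, -0.001, -0.178]
contact_force: [-3.0, 0.4, 5.5]
grip_width: 0.286
```

Request:
apply_moves:
  offset:
    - [0,0.4,0]
    - [0,0.8,0]
    - [0,1.2,0]
    - [0,1.2,0]
  roll: [0,0,0,0]

```text
t: 10.78
tcp_pos: [0.5439, 0.2399, 0.3278]
eef_rot: [-3.129, -0.003, -0.177]
contact_force: [-0.3, 12.3, 1.6]
grip_width: 0.288
```

Request:
apply_moves:
  offset:
    - [0,-0.4,0]
    - [0,-0.8,-0.1]
    - [0,-1.2,-0.1]
    - [0,-1.6,-0.1]
    - [-0.1,-2.0,-0.1]
    - [-0.1,-2.4,-0.1]
    - [-0.1,-2.4,-0.2]
  roll: [0,0,0,0,0,0,0]

```text
t: 11.37
tcp_pos: [0.5461, 0.2572, 0.3271]
eef_rot: [3.128, 0.003, -0.179]
contact_force: [-2.3, -9.2, 0.8]
grip_width: 0.283
```

```bash
python3 - <<'E'
from rig import manip
from h import *
o=manip.get_obs();print(o['t'],o['tcp_pos'],o['grip_width'],o['contact_force'],o['moment'])
W=manip.read_camera('wrist');S=manip.read_camera('side')
a=cv2.resize(W['img'],(400,300));b=cv2.resize(S['img'][230:410,140:320],(400,400))
z=np.zeros((400,800,3),np.uint8);z[:300,:400]=a;z[:,400:]=b
cv2.imwrite('pics/p8.png',z[:,:,::-1])
E
```

```text
11.3667 [0.54612716 0.25716277 0.32713927] 0.2827162000182614 [-2.31522147 -9.17251602  0.82157382] [-2.83579272  0.45985958 -0.53915498]
```

View pics/p8.png

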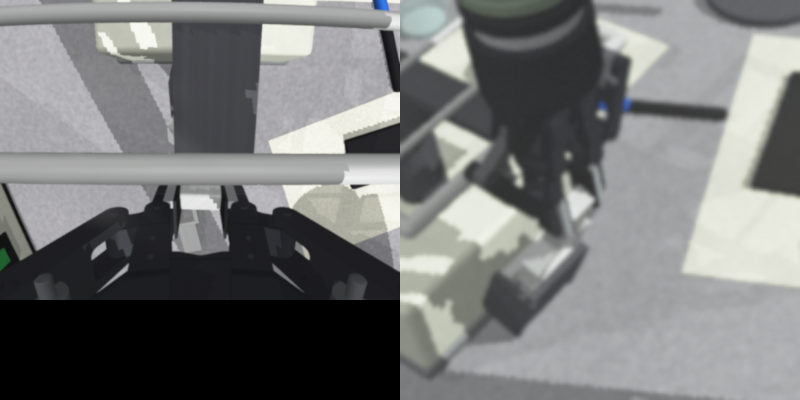

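Request:
apply_moves:
  offset:
    - [0,0.7,0]
    - [0,1.4,-0.1]
    - [-0.1,2.1,-0.2]
    - [-0.1,2.7,-0.2]
    - [-0.1,2.0,-0.3]
    - [-0.1,1.3,-0.3]
    - [-0.1,0.6,-0.3]
    - [-0.1,-0.3,-0.3]
  roll: [0,0,0,0,0,0,0,0]

```text
t: 12.13
tcp_pos: [0.5451, 0.2606, 0.3302]
eef_rot: [3.127, 0.006, -0.179]
contact_force: [-4.5, -14.5, 4.4]
grip_width: 0.283
```

Request:
apply_moves:
  offset:
    - [0,0.7,0]
    - [-0.1,1.4,-0.1]
    - [-0.1,2.1,-0.2]
    - [-0.1,2.6,-0.3]
    - [-0.2,2.0,-0.3]
    - [-0.2,1.3,-0.4]
    - [-0.2,0.6,-0.4]
    - [-0.2,0.1,-0.4]
  roll: [0,0,0,0,0,0,0,0]

```text
t: 12.8
tcp_pos: [0.5432, 0.2604, 0.334]
eef_rot: [3.129, 0.005, -0.179]
contact_force: [-3.5, -11.4, 0.5]
grip_width: 0.282
```

Request:
apply_moves:
  offset:
    - [0,0.7,0]
    - [-0.1,1.4,-0.1]
    - [-0.1,2.1,-0.2]
    - [-0.1,2.6,-0.3]
    - [-0.2,2.0,-0.3]
    - [-0.2,1.3,-0.4]
    - [-0.2,0.6,-0.4]
    - [-0.2,0.1,-0.4]
  roll: [0,0,0,0,0,0,0,0]

```text
t: 13.47
tcp_pos: [0.5412, 0.26, 0.3379]
eef_rot: [3.131, 0.004, -0.179]
contact_force: [-2.1, -10.7, -3.0]
grip_width: 0.282
```

```bash
python3 - <<'E'
from rig import manip
from h import *
o=manip.get_obs();print(o['t'],o['tcp_pos'],o['contact_force'])
W=manip.read_camera('wrist');S=manip.read_camera('side')
a=W['img'][220:480,180:460];b=S['img'][270:390,170:270]
z=np.zeros((500,800,3),np.uint8);z[:371,:400]=cv2.resize(a,(400,371));z[:480,400:]=cv2.resize(b,(400,480),interpolation=cv2.INTER_CUBIC)
cv2.imwrite('pics/p9.png',z[:,:,::-1])
E
```

```text
13.4667 [0.54123451 0.2600229  0.33788945] [ -2.07185227 -10.71408686  -2.95855118]
```

View pics/p9.png

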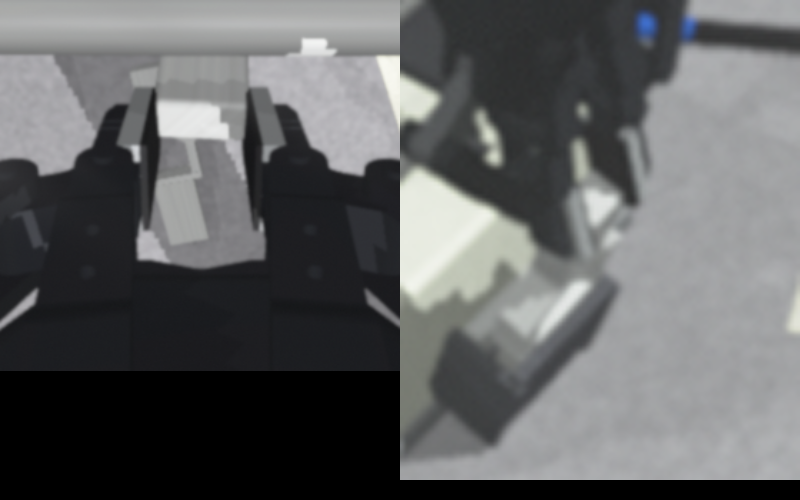

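```bash
python3 - <<'E'
from rig import manip
from h import *
W=manip.read_camera('wrist');S=manip.read_camera('side')
print(tri([(S,(220,321)),(W,(314,302.6))]))
s=np.array([.597,.240,.055]);Y=R.from_euler('z',-.178).as_matrix()
for u in (0,.005,.01):
  for th in (0,.07,.1):
    L=.128+u; q=Y@np.array([-L*np.cos(th)*np.sin(np.radians(26)),L*np.sin(th),L*np.cos(th)*np.cos(np.radians(26))])
    print(u,th,(s+q).round(4),proj(S,s+q).round(1),proj(W,s+q).round(1))
E
```

```text
(array([0.54111897, 0.25921797, 0.17082454]), [np.float64(2.3984653766949027), np.float64(8.578533802858788)])
0 0 [0.5418 0.2499 0.17  ] [[220.7 318. ]] [[344.  300.8]]
0 0.07 [0.5435 0.2587 0.1698] [[216.8 322. ]] [[321.5 300.3]]
0 0.1 [0.5443 0.2625 0.1695] [[215.  323.9]] [[311.9 299.7]]
0.005 0 [0.5396 0.2503 0.1745] [[221.5 316.5]] [[344.7 311. ]]
0.005 0.07 [0.5414 0.2595 0.1742] [[217.3 320.7]] [[320.7 310.4]]
0.005 0.1 [0.5423 0.2633 0.1739] [[215.5 322.6]] [[310.5 309.8]]
0.01 0 [0.5375 0.2507 0.179 ] [[222.2 314.9]] [[345.3 321.7]]
0.01 0.07 [0.5393 0.2602 0.1787] [[217.9 319.3]] [[319.9 321.1]]
0.01 0.1 [0.5402 0.2642 0.1784] [[216.  321.3]] [[309.  320.3]]
```

Request:
apply_moves:
  offset:
    - [0,0.1,0]
    - [0,0.3,0]
    - [0.2,0.3,0.5]
    - [0.2,0.3,0.9]
    - [0.2,0.3,0.9]
  roll: [0,0,0,0,0]
  claw: 0.5

```text
t: 14.08
tcp_pos: [0.5433, 0.2592, 0.3296]
eef_rot: [3.142, 0.001, -0.178]
contact_force: [0.2, 0.0, -0.5]
grip_width: 0.502
```

Request:
apply_moves:
  offset:
    - [0,0,0.3]
    - [0,0,0.5]
    - [0,0,0.5]
  roll: [0,0,0]

```text
t: 14.33
tcp_pos: [0.5432, 0.2592, 0.3245]
eef_rot: [3.141, 0.001, -0.178]
contact_force: [-0.4, -0.7, 0.9]
grip_width: 0.502
```

Request:
apply_moves:
  offset:
    - [0,0,0]
    - [0,0,0]
    - [0,0,0]
  roll: [0,0,0]
  claw: 1

```text
t: 14.58
tcp_pos: [0.5433, 0.2588, 0.3254]
eef_rot: [3.14, 0.0, -0.178]
contact_force: [-1.3, -2.0, 2.3]
grip_width: 0.292
```

Request:
apply_moves:
  offset:
    - [0,0.6,0]
    - [0,1.2,0]
    - [0,1.8,-0.1]
    - [0,2.4,-0.1]
    - [-0.1,1.7,-0.1]
    - [-0.1,1.0,-0.2]
    - [-0.1,0.3,-0.2]
    - [-0.1,-0.3,-0.2]
  roll: [0,0,0,0,0,0,0,0]

```text
t: 15.25
tcp_pos: [0.5422, 0.2592, 0.3273]
eef_rot: [3.128, 0.003, -0.179]
contact_force: [-4.8, -14.9, 7.8]
grip_width: 0.285
```

Request:
apply_moves:
  offset:
    - [0,0.7,0]
    - [0,1.4,0]
    - [0,2.1,-0.1]
    - [0,2.7,-0.1]
    - [0,2.0,-0.1]
    - [-0.1,1.3,-0.2]
    - [-0.1,0.6,-0.2]
    - [-0.1,0,-0.2]
  roll: [0,0,0,0,0,0,0,0]

```text
t: 15.92
tcp_pos: [0.5411, 0.2596, 0.329]
eef_rot: [3.128, 0.004, -0.178]
contact_force: [-5.7, -15.6, 11.4]
grip_width: 0.287
```

```bash
cat > look.py <<'E'
from rig import manip
from h import *
o=manip.get_obs();print(o['t'],np.round(o['tcp_pos'],4),np.round(o['contact_force'],1))
W=manip.read_camera('wrist')
# bright tab-end face between pads
g=cv2.cvtColor(W['img'],cv2.COLOR_RGB2GRAY)[260:420,270:370]
m=(g>215).astype(np.uint8);n,l,st,ce=cv2.connectedComponentsWithStats(m)
for i in np.argsort(-st[1:,4])[:3]+1: print(st[i].tolist(),(ce[i]+[270,260]).round(1))
s=np.array([.597,.240,.055]);Y=R.from_euler('z',-.178).as_matrix()
for u in (0,.01,.02):
    L=.128+u;q=Y@np.array([-L*.4384,.01,L*.8988]);print(u,proj(W,s+q).round(1))
E
python3 look.py
```

```text
15.9167 [0.5411 0.2596 0.329 ] [ -5.7 -15.6  11.4]
[19, 45, 54, 25, 1078] [313.9 317.1]
0 [[312.3 311.3]]
0.01 [[312.2 334.2]]
0.02 [[312.1 359.6]]
```

Request:
apply_moves:
  offset:
    - [0,0.7,-0.1]
    - [-0.1,1.4,-0.2]
    - [-0.1,2.1,-0.3]
    - [-0.2,2.6,-0.4]
    - [-0.2,2.0,-0.5]
    - [-0.2,1.3,-0.5]
    - [-0.3,0.6,-0.6]
    - [-0.3,0,-0.6]
  roll: [0,0,0,0,0,0,0,0]

```text
t: 16.63
tcp_pos: [0.5384, 0.2599, 0.3327]
eef_rot: [3.129, 0.004, -0.179]
contact_force: [-1.5, -14.2, -3.1]
grip_width: 0.283
```

```bash
python3 look.py
```

```text
16.6333 [0.5384 0.2599 0.3327] [ -1.5 -14.2  -3.1]
[20, 38, 49, 25, 1020] [312.9 309.9]
0 [[312.2 300.5]]
0.01 [[312.1 322.4]]
0.02 [[311.9 346.7]]
```

Request:
apply_moves:
  offset:
    - [0,0.7,0]
    - [0,1.4,-0.1]
    - [-0.1,2.1,-0.2]
    - [-0.1,2.7,-0.2]
    - [-0.1,2.0,-0.2]
    - [-0.1,1.3,-0.3]
    - [-0.1,0.6,-0.3]
    - [-0.1,0,-0.3]
  roll: [0,0,0,0,0,0,0,0]

```text
t: 17.35
tcp_pos: [0.5372, 0.2607, 0.3373]
eef_rot: [3.131, 0.004, -0.179]
contact_force: [-7.7, -10.0, 4.9]
grip_width: 0.284
```

Request:
apply_moves:
  offset:
    - [0,0.7,0]
    - [0,1.4,-0.1]
    - [-0.1,2.1,-0.2]
    - [-0.1,2.7,-0.2]
    - [-0.1,2.7,-0.2]
    - [-0.1,2.7,-0.2]
  roll: [0,0,0,0,0,0]

```text
t: 17.85
tcp_pos: [0.5323, 0.238, 0.3401]
eef_rot: [-3.134, -0.001, -0.178]
contact_force: [1.8, 4.9, -7.8]
grip_width: 0.277
```

```bash
sed -i "s/,.01,L/,-.01,L/" look.py; python3 look.py
```

```text
17.85 [0.5323 0.238  0.3401] [ 1.8  4.9 -7.8]
[21, 27, 46, 26, 963] [311.8 300. ]
0 [[314.3 289.1]]
0.01 [[313.8 309.2]]
0.02 [[313.2 331.6]]
```

Request:
apply_moves:
  offset:
    - [0,0,0]
    - [0,0,0]
    - [0.2,0,0.5]
    - [0.2,0,1.0]
    - [0.2,0,1.5]
    - [0.2,0,1.5]
  roll: [0,0,0,0,0,0]
  claw: 0.5

```text
t: 18.4
tcp_pos: [0.5338, 0.236, 0.3236]
eef_rot: [3.14, 0.002, -0.178]
contact_force: [-0.5, 0.1, 0.6]
grip_width: 0.506
```

Request:
apply_moves:
  offset:
    - [0,0,0]
    - [0,0,0]
    - [0,0,0]
  roll: [0,0,0]
  claw: 1

```text
t: 18.65
tcp_pos: [0.5343, 0.2374, 0.3254]
eef_rot: [-3.138, -0.0, -0.178]
contact_force: [0.5, 4.9, -1.6]
grip_width: 0.301
```

Request:
apply_moves:
  offset:
    - [0,-0.7,0]
    - [0,-1.4,-0.1]
    - [0,-2.1,-0.2]
    - [-0.1,-2.7,-0.2]
    - [-0.1,-2.0,-0.2]
    - [-0.1,-1.3,-0.3]
    - [-0.1,-0.6,-0.3]
    - [-0.1,0.1,-0.3]
  roll: [0,0,0,0,0,0,0,0]

```text
t: 19.32
tcp_pos: [0.5336, 0.2387, 0.3287]
eef_rot: [-3.128, -0.002, -0.177]
contact_force: [3.4, 18.1, -6.7]
grip_width: 0.288
```

Request:
apply_moves:
  offset:
    - [0,-0.7,0]
    - [0,-1.4,-0.1]
    - [-0.1,-2.1,-0.2]
    - [-0.1,-2.8,-0.2]
    - [-0.1,-2.1,-0.2]
    - [-0.1,-1.3,-0.3]
    - [-0.1,-0.6,-0.3]
    - [-0.1,0,-0.3]
  roll: [0,0,0,0,0,0,0,0]

```text
t: 19.98
tcp_pos: [0.5325, 0.2385, 0.3316]
eef_rot: [-3.129, -0.002, -0.178]
contact_force: [3.5, 15.0, -6.2]
grip_width: 0.287
```

```bash
python3 look.py
```

```text
19.9833 [0.5325 0.2385 0.3316] [ 3.5 15.  -6.2]
[18, 38, 55, 27, 1181] [313.  311.2]
0 [[317.5 298.7]]
0.01 [[317.  320.6]]
0.02 [[316.5 344.9]]
```

Request:
apply_moves:
  offset:
    - [-0.1,-0.7,-0.1]
    - [-0.1,-1.3,-0.2]
    - [-0.1,-1.9,-0.3]
    - [-0.2,-2.5,-0.4]
    - [-0.2,-1.9,-0.5]
    - [-0.2,-1.3,-0.5]
    - [-0.3,-0.7,-0.6]
    - [-0.3,-0.2,-0.6]
  roll: [0,0,0,0,0,0,0,0]

```text
t: 20.7
tcp_pos: [0.5299, 0.2397, 0.3351]
eef_rot: [-3.134, -0.001, -0.178]
contact_force: [5.9, 7.0, -10.3]
grip_width: 0.287
```

```bash
cat >> look.py <<'E'
S=manip.read_camera('side');print('bar',[np.round(d['at'],1).tolist() for d in manip.spot_point('bar',S)[:1]],manip.masks_of('shaker',S)[0]['box'])
E
python3 look.py
```

```text
20.7 [0.5299 0.2397 0.3351] [  5.9   7.  -10.3]
[19, 31, 49, 28, 1110] [311.2 304.5]
0 [[317.4 288. ]]
0.01 [[317.  308.9]]
0.02 [[316.6 332.2]]
bar [[192.2, 285.0]] [40.0, 201.3, 186.1, 197.9]
```

Request:
apply_moves:
  offset:
    - [0,-0.7,0]
    - [-0.1,-1.4,-0.1]
    - [-0.1,-2.0,-0.2]
    - [-0.1,-2.6,-0.2]
    - [-0.1,-2.0,-0.2]
    - [-0.1,-1.3,-0.3]
    - [-0.2,-0.7,-0.3]
    - [-0.2,-0.1,-0.4]
  roll: [0,0,0,0,0,0,0,0]

```text
t: 21.57
tcp_pos: [0.5279, 0.2406, 0.3401]
eef_rot: [-3.135, -0.001, -0.178]
contact_force: [6.0, 5.8, -14.4]
grip_width: 0.277
```

```bash
python3 look.py
```

```text
21.5667 [0.5279 0.2406 0.3401] [  6.    5.8 -14.4]
[19, 25, 47, 27, 1050] [310.1 298.2]
0 [[318.6 278. ]]
0.01 [[318.3 297.8]]
0.02 [[318.  319.7]]
bar [[195.1, 286.4]] [38.2, 199.3, 187.2, 200.1]
```

Request:
apply_moves:
  offset:
    - [0,-0.7,0]
    - [0,-1.4,0]
    - [0,-2.0,-0.1]
    - [-0.1,-2.6,-0.1]
    - [-0.1,-2.0,-0.1]
    - [-0.1,-1.3,-0.1]
    - [-0.1,-0.7,-0.2]
    - [-0.1,-0.1,-0.2]
  roll: [0,0,0,0,0,0,0,0]

```text
t: 22.43
tcp_pos: [0.5272, 0.242, 0.3443]
eef_rot: [-3.134, -0.002, -0.177]
contact_force: [1.6, 4.8, -3.8]
grip_width: 0.272
```

```bash
python3 look.py
```

```text
22.4333 [0.5272 0.242  0.3443] [ 1.6  4.8 -3.8]
[19, 19, 43, 28, 1013] [309.1 292.5]
0 [[322.3 272.3]]
0.01 [[322.2 291.3]]
0.02 [[322.1 312.2]]
bar [[193.5, 287.4]] [40.6, 199.6, 182.2, 202.4]
```

Request:
apply_moves:
  offset:
    - [0,0,0]
    - [0,0,0]
    - [0.5,0,0.6]
    - [0.8,0,1.2]
    - [1.0,0,1.8]
    - [1.0,0,2.1]
    - [1.0,0,2.1]
  roll: [0,0,0,0,0,0,0]
  claw: 0.5

```text
t: 23.22
tcp_pos: [0.5364, 0.2386, 0.3203]
eef_rot: [3.14, 0.003, -0.178]
contact_force: [-1.0, -0.3, 0.0]
grip_width: 0.498
```

Request:
apply_moves:
  offset:
    - [0,0,0]
    - [0,0,0]
    - [0,0,0]
    - [0,0,0]
  roll: [0,0,0,0]
  claw: 1

```text
t: 23.55
tcp_pos: [0.5368, 0.2401, 0.3221]
eef_rot: [-3.138, -0.001, -0.177]
contact_force: [1.7, 5.6, -4.2]
grip_width: 0.301
```

Request:
apply_moves:
  offset:
    - [-0.1,-0.6,-0.1]
    - [-0.1,-1.2,-0.2]
    - [-0.1,-1.8,-0.3]
    - [-0.2,-2.4,-0.4]
    - [-0.2,-1.8,-0.4]
    - [-0.2,-1.2,-0.5]
    - [-0.2,-0.6,-0.5]
    - [-0.3,0,-0.5]
  roll: [0,0,0,0,0,0,0,0]

```text
t: 24.22
tcp_pos: [0.5335, 0.2389, 0.3271]
eef_rot: [-3.141, 0.001, -0.178]
contact_force: [1.2, 6.9, -2.8]
grip_width: 0.29
```

```bash
python3 look.py
```

```text
24.2167 [0.5335 0.2389 0.3271] [ 1.2  6.9 -2.8]
[17, 88, 68, 23, 1331] [320.3 359.4]
0 [[313.7 305.4]]
0.01 [[313.3 328.4]]
0.02 [[312.9 354. ]]
bar [[193.7, 285.8]] [38.1, 201.8, 186.0, 197.4]
```

Request:
apply_moves:
  offset:
    - [-0.2,-0.3,-0.4]
    - [-0.3,-0.6,-0.7]
    - [-0.5,-0.8,-1.1]
    - [-0.6,-0.8,-1.4]
  roll: [0,0,0,0]

```text
t: 24.75
tcp_pos: [0.5291, 0.2489, 0.3418]
eef_rot: [3.141, 0.0, -0.177]
contact_force: [-2.0, 0.5, -4.1]
grip_width: 0.292
```

```bash
python3 look.py
```

```text
24.75 [0.5291 0.2489 0.3418] [-2.   0.5 -4.1]
[17, 88, 68, 22, 1319] [320.  359.4]
0 [[336.7 275.4]]
0.01 [[337.5 294.9]]
0.02 [[338.4 316.4]]
bar [[196.0, 285.5]] [40.1, 200.7, 184.7, 199.0]
```

Request:
apply_moves:
  offset:
    - [-0.6,0,-1.2]
    - [-1.2,0,-2.4]
    - [-1.8,0,-3.6]
    - [-2.4,0,-4.8]
    - [-3.2,0,-6.4]
    - [-4.2,0,-8.4]
    - [-5.2,0,-10.4]
    - [-6,0,-12]
  roll: [0,0,0,0,0,0,0,0]

```text
t: 25.62
tcp_pos: [0.4692, 0.2593, 0.4646]
eef_rot: [-3.14, -0.003, -0.178]
contact_force: [0.9, 0.5, -2.9]
grip_width: 0.296
```

```bash
python3 look.py; python3 - <<'E'
from rig import manip
from h import *
o=manip.get_obs();print(o['eef_rot'])
W=manip.read_camera('wrist');S=manip.read_camera('side')
z=np.zeros((400,800,3),np.uint8);z[:300,:400]=cv2.resize(W['img'],(400,300));z[:,400:]=cv2.resize(S['img'][150:400,130:380],(400,400))
cv2.imwrite('pics/p10.png',z[:,:,::-1])
E
```

```text
25.6167 [0.4692 0.2593 0.4646] [ 0.9  0.5 -2.9]
0 [[330.6 125.1]]
0.01 [[330.8 131.7]]
0.02 [[331.1 138.8]]
bar [[195.5, 283.1]] [35.7, 202.5, 200.9, 198.0]
[-3.14043298e+00 -2.59095073e-03 -1.77508975e-01]
```

View pics/p10.png

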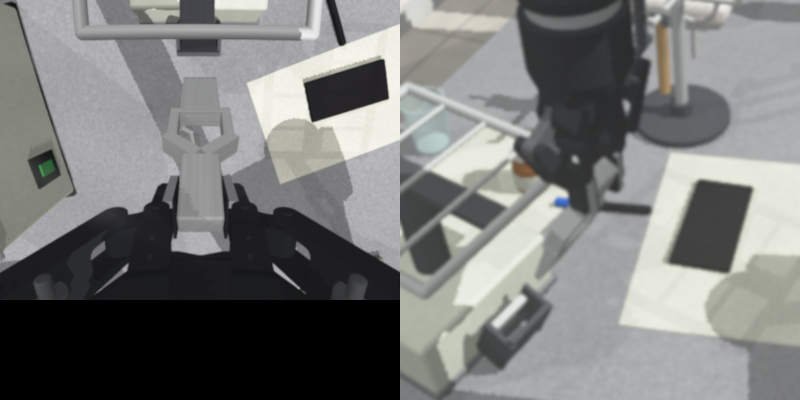

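```bash
cat > pose.py <<'E'
from rig import manip
from h import *
def get(show=True):
    o=manip.get_obs();W=manip.read_camera('wrist')
    near=lambda L:[d for d in L if abs(d['at'][0]-320)<60 and 100<d['at'][1]<400]
    e=near(manip.spot_point('eye',W));w=near(manip.spot_point('wedge',W))
    A=R.from_euler('xyz',o['eef_rot']).as_matrix();p=o['tcp_pos']
    ms=[m for m in manip.masks_of('wedge',W) if abs(m['box'][0]+m['box'][2]/2-320)<60]
    print('eye',[np.round(d['at'],1) for d in e],'wedge',[np.round(d['at'],1) for d in w],'box',[np.round(m['box'],1) for m in ms])
    return o,W,A,p,e,w,ms
def pts(v,A,p):
    # v: eye point in tool (x,y,z), tilt phi (wedge z leans to tool -x from tool -z), lean th in plane
    Rw=R.from_euler('yx',[v[3],v[4]]).as_matrix()  # wedge axes in frame X=tool x, Z=-tool z
    M=np.diag([1,-1,-1.])
    return lambda q:p+A@(np.array(v[:3])+(M@(Rw@(np.array(q,float)-[0,0,.024]).T)).T)
E
python3 - <<'E'
from pose import *
o,W,A,p,e,w,ms=get()
m=ms[0]['pixels']; rows=np.where(m.any(1))[0]
for r in range(rows[0],rows[-1]+1,8): 
    c=np.where(m[r])[0]; print(r,c[0],c[-1],end=' | ')
E
```

```text
eye [array([319.1, 218.8]), array([294.7, 216.8])] wedge [array([317.4, 191.8]), array([299.2, 231.6])] box [array([282.6, 170. ,  33.2,  61.8]), array([255.4, 122.6, 125.2, 251.7])]
170 282 286 | Traceback (most recent call last):
  File "<stdin>", line 5, in <module>
IndexError: index 0 is out of bounds for axis 0 with size 0
```

```bash
python3 - <<'E'
from pose import *
o,W,A,p,e,w,ms=get()
m=max(ms,key=lambda d:d['box'][3])['pixels']; rows=np.where(m.any(1))[0]
for r in range(rows[0],rows[-1]+1,10):
    c=np.where(m[r])[0]
    if len(c): print(r,c[0],c[-1],end=' | ')
b=max(ms,key=lambda d:d['box'][3])['box']
E_=np.array(e[0]['at']);w_=np.array(w[0]['at'])
t=m[rows[0]+6];tc=np.where(t)[0]
def res(v):
    f=pts(v,A,p);P=proj(W,f([[0,0,.024],[0,0,0],[-.003,0,-.070],[-.003,-.017,-.070],[-.003,.017,-.070],[0,.025,.025],[0,-.025,.025],[0,0,.098]]))
    xs=np.sort(P[3:5,0]);ws=np.sort(P[5:7,0])
    return np.r_[P[0]-E_,P[1]-w_,P[2][1]-(rows[0]+1),xs-[tc[0],tc[-1]],ws-[b[0],b[0]+b[2]],(P[7]-[320,361])]
s=least_squares(res,[.03,0,.21,-.4,0],loss='soft_l1');print('\n',s.x.round(4),res(s.x).round(1))
f=pts(s.x,A,p)
print('eye world',f([0,0,.024]),'peak',f([0,0,.044]),'toe',f([0,0,-.07]),'top',f([0,0,.098]))
E
```

```text
eye [array([320.7, 218.2]), array([297. , 217.4])] wedge [array([318.6, 190.7]), array([296.9, 231.8])] box [array([285.4, 170.7,  26.4,  60.1]), array([259.1, 125. , 125.4, 247.1])]
122 312 343 | 132 293 347 | 142 292 348 | 152 290 349 | 162 289 351 | 172 273 366 | 182 271 369 | 192 270 370 | 202 268 372 | 212 265 375 | 222 258 383 | 232 260 381 | 242 262 379 | 252 275 366 | 262 288 352 | 272 288 353 | 282 287 354 | 292 287 354 | 302 286 355 | 312 285 356 | 322 284 357 | 332 283 357 | 342 283 358 | 352 283 359 | 362 284 357 | Traceback (most recent call last):
  File "<stdin>", line 14, in <module>
    return func(*args, **kwargs)
    vector_fun = VectorFunction(
        fun_wrapped,
    ...<6 lines>...
        workers=workers
    )
    self._update_fun()
    ~~~~~~~~~~~~~~~~^^
    self.f = self.fun_wrapped(xp_copy(self.x))
             ~~~~~~~~~~~~~~~~^^^^^^^^^^^^^^^^^
    return np.atleast_1d(self.fun(x))
                         ~~~~~~~~^^^
    return self.f(x, *self.args, **self.kwargs)
           ~~~~~~^^^^^^^^^^^^^^^^^^^^^^^^^^^^^^
  File "<stdin>", line 11, in res
  File "pose.py", line 15, in <lambda>
    return lambda q:p+A@(np.array(v[:3])+(M@(Rw@(np.array(q,float)-[0,0,.024]).T)).T)
                      ~^^~~~~~~~~~~~~~~~~~~~~~~~~~~~~~~~~~~~~~~~~~~~~~~~~~~~~~~~~~~~~
ValueError: matmul: Input operand 1 has a mismatch in its core dimension 0, with gufunc signature (n?,k),(k,m?)->(n?,m?) (size 8 is different from 3)
```

```bash
sed -i 's/p+A@(np.array(v\[:3\])+(M@(Rw@(np.array(q,float)-\[0,0,.024\]).T)).T)/p+(np.array(v[:3])+(np.array(q,float)-[0,0,.024])@Rw.T@M)@A.T/' pose.py
python3 - <<'E'
from rig import manip
from pose import *
o=manip.get_obs();W=manip.read_camera('wrist');A=R.from_euler('xyz',o['eef_rot']).as_matrix();p=o['tcp_pos']
def res(v):
    f=pts(v,A,p);P=proj(W,f([[0,0,.024],[0,0,0],[-.003,0,-.070],[-.003,-.017,-.070],[-.003,.017,-.070],[0,.025,.025],[0,-.025,.025],[0,0,.098]]))
    xs=np.sort(P[3:5,0]);ws=np.sort(P[5:7,0])
    return np.r_[P[0]-[320,218.5],P[1]-[318,191.2],P[2][1]-123.5,xs-[293,347],ws-[258,383],P[7]-[320,361]]
s=least_squares(res,[.03,0,.21,-.4,0],loss='soft_l1');print(s.x.round(4),res(s.x).round(1))
f=pts(s.x,A,p)
for n,q in [('eye',.024),('peak',.044),('toe',-.07),('top',.098)]: print(n,f([0,0,q]).round(4),(np.array(s.x[:3])+((f([0,0,q])-f([0,0,.024]))@A)).round(4))
E
```

```text
[ 3.410e-02 -1.000e-04  1.840e-01 -3.026e-01  2.700e-03] [-0.2 -3.   1.8 -1.1 22.3 -0.1 -0.4  1.5 -2.9 -0.1  0.7]
eye [0.5038 0.253  0.2766] [ 3.41e-02 -1.00e-04  1.84e-01]
peak [0.498  0.254  0.2957] [ 0.0281 -0.      0.1649]
toe [0.5314 0.2482 0.1869] [ 0.0621 -0.0003  0.2738]
top [0.4822 0.2567 0.3473] [1.200e-02 1.000e-04 1.134e-01]
```

```bash
cat > fit.py <<'E'
from rig import manip
from pose import *
o=manip.get_obs();W=manip.read_camera('wrist');A=R.from_euler('xyz',o['eef_rot']).as_matrix();p=o['tcp_pos']
print(W['fovy'])
Q=np.array([[.003,-.017,-.07],[.003,.017,-.07],[.008,-.017,-.003],[.008,.017,-.003],[.008,-.013,.050],[.008,.013,.050],[.008,-.013,.096],[.008,.013,.096],[.008,0,.098],[-.008,0,.098],[.003,0,-.07],[.008,0,.048]])
U=np.array([[293,124],[347,124],[289,166],[351,166],[288,258],[352,258],[283,344],[358,344],[320,348],[320,370],[320,123],[320,257]])
def res(v):
    P=proj(W,pts(v,A,p)(Q));r=P-U
    return r
for ph in (None,):
    s=least_squares(lambda v:res(v).ravel(),[.03,0,.21,-.4,0],loss='soft_l1');
    if res(s.x)[0,0]>30: pass
    print(s.x.round(4));print(res(s.x).round(1).tolist())
f=pts(s.x,A,p)
print('eye px',proj(W,f([.0,0,.024])))
for n,q in [('eye',.024),('peak',.044),('toe',-.07),('top',.098)]: print(n,f([0,0,q]).round(4),((f([0,0,q])-p)@A).round(4))
E
python3 fit.py
```

```text
65.22100875531574
[ 1.290e-02 -1.000e-04  2.443e-01 -6.732e-01  1.600e-03]
[[50.3, -0.7], [-50.3, -0.7], [58.8, 19.5], [-58.8, 19.5], [56.6, 0.9], [-56.6, 0.9], [65.4, -0.3], [-66.4, -0.3], [-0.0, 0.0], [0.0, -10.9], [0.0, 0.3], [-0.0, -1.3]]
eye px [[320.00153765 228.66213451]]
eye [0.483  0.2568 0.2166] [ 1.290e-02 -1.000e-04  2.443e-01]
peak [0.4707 0.259  0.2322] [ 4.000e-04 -1.000e-04  2.287e-01]
toe [0.5407 0.2465 0.1431] [ 7.150e-02 -2.000e-04  3.178e-01]
top [0.4376 0.2649 0.2744] [-0.0333 -0.      0.1864]
```

```bash
sed -i 's/^U=/Q[:,1]*=-1\nU=/' fit.py; python3 fit.py
```

```text
65.22100875531574
[ 0.0245 -0.      0.214  -0.5138  0.0025]
[[1.8, -0.5], [-1.9, -0.5], [-0.7, 10.3], [0.7, 10.3], [2.3, -9.5], [-2.1, -9.5], [0.1, 0.3], [-0.7, 0.2], [0.2, 1.5], [0.2, 0.1], [-0.0, 0.5], [0.1, -11.9]]
eye px [[320.0526905 221.3949811]]
eye [0.4944 0.2547 0.247 ] [ 0.0245 -0.      0.214 ]
peak [0.4847 0.2564 0.2644] [0.0147 0.     0.1965]
toe [0.5399 0.2467 0.1651] [ 7.070e-02 -2.000e-04  2.958e-01]
top [0.4586 0.261  0.3114] [-1.190e-02  1.000e-04  1.495e-01]
```

Request:
apply_moves:
  offset:
    - [0.1,1,0]
    - [0.3,3,0]
    - [0.6,6,0]
    - [1.0,9.5,0]
    - [1.4,13,0]
    - [1.8,16.5,0]
    - [2.1,20,0]
    - [2.5,23.5,0]
  roll: [0,-1,-2.5,-4,-5.5,-7,-9,-10.2]

```text
t: 27.13
tcp_pos: [0.4523, 0.0214, 0.4614]
eef_rot: [3.141, -0.0, 0.002]
contact_force: [1.4, 0.1, -2.9]
grip_width: 0.294
```

```bash
python3 - <<'E'
from rig import manip
from h import *
o=manip.get_obs();print(o['t'],o['tcp_pos'],o['eef_rot'],o['contact_force'])
A=R.from_euler('xyz',[np.pi,0,-.178]).as_matrix()
p0=np.array([.4692,.2593,.4646])+A@[.025,.235,0];print(p0,toff(o,[.4355,-.203,.423],p0,0.))
E
```

```text
27.1333 [0.45232629 0.02142313 0.4614237 ] [ 3.14086977e+00 -4.91984323e-04  1.85717525e-03] [ 1.38917692  0.0688059  -2.8696188 ]
[0.45219554 0.02358651 0.4646    ] [[-1.7, 22.7, 4.2]]
```

Request:
apply_moves:
  offset:
    - [-0.8,3,0]
    - [-1.6,6,0.5]
    - [-2.4,9,1.5]
    - [-2.7,12,2.5]
    - [-2.7,15,3.5]
    - [-2.7,18,4.2]
    - [-2.7,21,4.2]
    - [-2.7,22.7,4.2]
  roll: [0,0,0,0,0,0,0,0]

```text
t: 27.8
tcp_pos: [0.4252, -0.2067, 0.4188]
eef_rot: [3.14, 0.001, -0.002]
contact_force: [0.1, -0.4, -2.8]
grip_width: 0.291
```

Request:
apply_moves:
  offset:
    - [0,0,0]
    - [0,0,0]
  roll: [0,0]

```text
t: 27.97
tcp_pos: [0.4257, -0.2048, 0.4192]
eef_rot: [-3.142, 0.0, -0.002]
contact_force: [-1.2, 0.5, -3.5]
grip_width: 0.293
```

```bash
python3 - <<'E'
from rig import manip
from pose import *
o=manip.get_obs();print(o['t'],o['tcp_pos'],o['eef_rot'],o['contact_force'])
W=manip.read_camera('wrist');S=manip.read_camera('side')
A=R.from_euler('xyz',o['eef_rot']).as_matrix();f=pts([.0245,0,.214,-.5138,.0025],A,o['tcp_pos'])
print('eye pred',f([0,0,.024]),proj(S,f([0,0,.024])),proj(W,f([0,0,.024])))
for n,c in (('W',W),('S',S)):
  for t in ('eye','branch'): print(n,t,[(np.round(d['at'],1).tolist(),round(d['score'],2),onz(c,d['at'],.203).round(4).tolist()) for d in manip.spot_point(t,c)[:3]])
print('tip pred',proj(W,[[.509,-.203,.213],[.541,-.203,.203]]),proj(S,[[.509,-.203,.213],[.541,-.203,.203]]))
z=np.zeros((600,800,3),np.uint8);z[:360,:400]=cv2.resize(W['img'][0:360,120:520],(400,360));z[:533,400:]=cv2.resize(S['img'][80:280,230:380],(400,533),interpolation=cv2.INTER_CUBIC)
cv2.imwrite('pics/p11.png',z[:,:,::-1])
E
```

```text
27.9667 [ 0.42571661 -0.20478931  0.41921546] [-3.14151337e+00  3.62023943e-04 -2.31616977e-03] [-1.19580225  0.46559929 -3.46934282]
eye pred [ 0.45013911 -0.20482891  0.2052066 ] [[371.74412548 156.38419341]] [[320.1557405 221.2799732]]
W eye [([318.1, 219.6], 0.58, [0.4505, -0.2038, 0.203])]
W branch [([316.0, 19.3], 0.87, [0.5426, -0.2032, 0.203]), ([132.2, 148.9], 0.43, [0.4863, -0.1131, 0.203])]
S eye [([370.4, 152.6], 0.71, [0.4579, -0.2221, 0.203]), ([274.9, 424.5], 0.64, [0.3853, 0.3972, 0.203]), ([397.5, 444.7], 0.57, [0.2484, 0.374, 0.203])]
S branch [([328.9, 149.7], 0.72, [0.5409, -0.2053, 0.203])]
tip pred [[315.63952119  95.52725028]
 [315.57604047  23.22216464]] [[343.42139131 148.47606523]
 [328.47603892 150.22260582]]
```

View pics/p11.png

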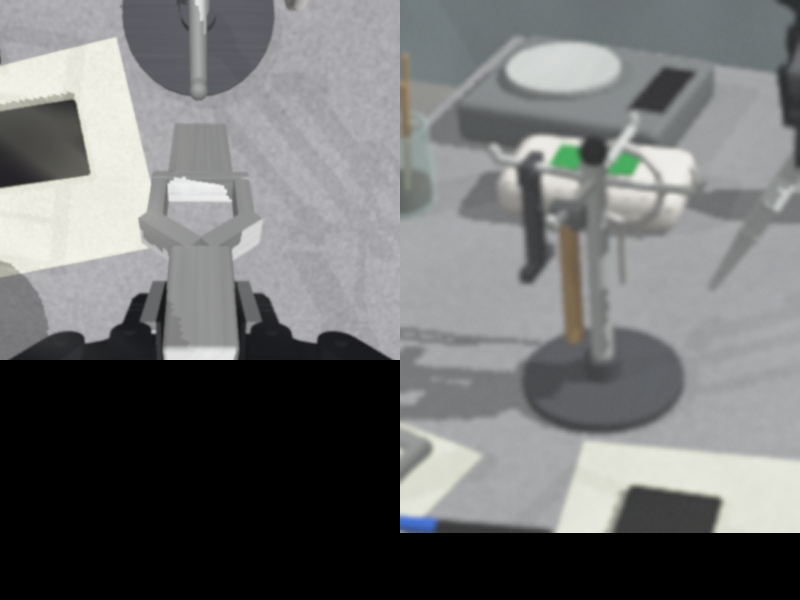

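```bash
python3 - <<'E'
from rig import manip
from pose import *
o=manip.get_obs();W=manip.read_camera('wrist');S=manip.read_camera('side')
e=tri([(S,(370.4,152.6)),(W,(318.1,219.6))]);t=tri([(S,(347,188)),(W,(321,124))]);print(e,t)
d=e[0]-t[0];print(np.linalg.norm(d),np.arctan2(-d[0],d[2]))
print(proj(S,[.4964,-.205,.1234]))
print([np.round(x['at'],1) for x in manip.spot_point('eye',S)[:1]],[np.round(x['at'],1) for x in manip.spot_point('eye',W)[:1]])
E
```

```text
(array([ 0.45318952, -0.20202586,  0.21457887]), [np.float64(0.35123131448773204), np.float64(1.4565693140853793)]) (array([ 0.49971059, -0.20300122,  0.11994135]), [np.float64(0.1681465851904249), np.float64(0.5311171788487578)])
0.10545816064646733 0.456881772704503
[[348.9855985  186.43049288]]
[array([397.9, 442.9])] [array([320.9, 222.2])]
```

Request:
apply_moves:
  offset:
    - [1,0,0]
    - [2,0,0]
    - [3,0,0]
    - [4,0,0]
    - [5,0,0]
    - [5.5,0,0]
  roll: [0,0,0,0,0,0]

```text
t: 28.97
tcp_pos: [0.483, -0.2037, 0.419]
eef_rot: [-3.142, -0.001, 0.001]
contact_force: [-1.2, -0.0, -3.2]
grip_width: 0.295
```

Request:
apply_moves:
  offset:
    - [0.5,0,0]
    - [1,0,0]
    - [1.5,0,0]
    - [1.7,0,0]
    - [1.7,0,0]
  roll: [0,0,0,0,0]

```text
t: 29.38
tcp_pos: [0.4986, -0.2037, 0.4191]
eef_rot: [3.142, -0.0, 0.0]
contact_force: [-0.4, -0.3, -3.6]
grip_width: 0.292
```

Request:
apply_moves:
  offset:
    - [0,0,0.4]
    - [0,0,0.8]
    - [0,0,1.1]
    - [0,0,1.1]
  roll: [0,0,0,0]

```text
t: 29.72
tcp_pos: [0.4972, -0.2038, 0.408]
eef_rot: [3.142, 0.004, -0.0]
contact_force: [-5.8, 0.4, 0.7]
grip_width: 0.298
```

Request:
apply_moves:
  offset:
    - [0,0,0.2]
    - [0,0,0.4]
    - [0,0,0.4]
  roll: [0,0,0]

```text
t: 29.97
tcp_pos: [0.4971, -0.2041, 0.4072]
eef_rot: [3.139, 0.003, -0.0]
contact_force: [-11.5, 0.7, 12.7]
grip_width: 0.297
```

Request:
apply_moves:
  offset:
    - [0,0,-0.3]
    - [0,0,-0.4]
    - [0,0,-0.4]
  roll: [0,0,0]

```text
t: 30.22
tcp_pos: [0.4985, -0.2038, 0.4087]
eef_rot: [3.141, -0.002, -0.0]
contact_force: [-0.1, -0.6, -1.3]
grip_width: 0.292
```

Request:
apply_moves:
  offset:
    - [0,0,0]
    - [0,0,0]
    - [0,0,0]
    - [0,0,0]
    - [0,0,0]
    - [0,0,0]
  roll: [0,0,0,0,0,0]
  claw: 0.67

```text
t: 30.72
tcp_pos: [0.4984, -0.2036, 0.4081]
eef_rot: [-3.142, -0.0, 0.0]
contact_force: [-0.3, -0.4, -0.1]
grip_width: 0.329
```

```bash
python3 - <<'E'
from rig import manip
from pose import *
o=manip.get_obs();print(o['t'],o['tcp_pos'],o['contact_force'],o['grip_width'])
W=manip.read_camera('wrist');S=manip.read_camera('side')
a=tri([(c,manip.spot_point('eye',c)[0]['at']) for c in (S,W)]) if manip.spot_point('eye',S) and manip.spot_point('eye',W) else None;print(a)
z=np.zeros((600,800,3),np.uint8);z[:360,:400]=cv2.resize(W['img'][0:360,120:520],(400,360));z[:533,400:]=cv2.resize(S['img'][80:280,230:380],(400,533),interpolation=cv2.INTER_CUBIC)
cv2.imwrite('pics/p12.png',z[:,:,::-1])
E
```

```text
30.7167 [ 0.49838289 -0.20359554  0.40811505] [-0.285731   -0.42944321 -0.10661931] 0.32893861577149586
(array([ 0.4832135 , -0.07515449, -0.43247567]), [np.float64(68.49304254126623), np.float64(82.19531533849543)])
```

```bash
cat > chk.py <<'E'
from rig import manip
from pose import *
o=manip.get_obs();print(o['t'])
for n in ('wrist','side'):
  c=manip.read_camera(n)
  for t in ('eye','wedge','branch'): print(n,t,[(np.round(d['at'],1).tolist(),round(d['score'],2)) for d in manip.spot_point(t,c)])
  print([np.round(m['box'],0).tolist() for m in manip.masks_of('wedge',c)])
  print('expect eye,origin,toe,top,br55',proj(c,[[.523,-.204,.187],[.523,-.204,.163],[.523,-.204,.093],[.523,-.204,.261],[.541,-.204,.203]]).round(0).tolist())
E
python3 chk.py
```

```text
31.0167
wrist eye [([135.1, 219.3], 0.61)]
wrist wedge [([322.3, 248.2], 0.96)]
wrist branch [([320.9, 183.5], 0.76), ([135.4, 219.7], 0.38)]
[[262.0, 192.0, 120.0, 77.0], [70.0, 8.0, 57.0, 138.0]]
expect eye,origin,toe,top,br55 [[321.0, 218.0], [321.0, 209.0], [321.0, 190.0], [321.0, 268.0], [321.0, 188.0]]
side eye [([272.8, 426.4], 0.95), ([395.5, 445.0], 0.93), ([339.5, 154.6], 0.55)]
side wedge [([396.5, 435.0], 0.89), ([285.2, 429.8], 0.81), ([326.1, 289.1], 0.72), ([342.4, 165.9], 0.69), ([209.5, 368.7], 0.46)]
side branch [([328.0, 148.7], 0.69)]
[[328.0, 125.0, 21.0, 70.0], [241.0, 408.0, 78.0, 37.0]]
expect eye,origin,toe,top,br55 [[337.0, 158.0], [337.0, 168.0], [337.0, 196.0], [337.0, 126.0], [329.0, 150.0]]
```

Request:
apply_moves:
  offset:
    - [0,0,0]
    - [0,0,0]
    - [0,0,0]
    - [0,0,0]
  roll: [0,0,0,0]
  claw: 0.4

```text
t: 31.85
tcp_pos: [0.4983, -0.2037, 0.4082]
eef_rot: [3.142, -0.0, 0.0]
contact_force: [0.2, -0.3, -0.1]
grip_width: 0.598
```

Request:
apply_moves:
  offset:
    - [0,0,-1]
    - [0,0,-3]
    - [0,0,-5]
    - [0,0,-7]
    - [-3,0,-8]
    - [-6,0,-8]
    - [-9,0,-8]
    - [-10,0,-8]
  roll: [0,0,0,0,0,0,0,0]

```text
t: 32.52
tcp_pos: [0.3959, -0.2033, 0.4892]
eef_rot: [3.141, 0.0, -0.001]
contact_force: [0.5, 0.1, -0.7]
grip_width: 0.599
```

Request:
apply_moves:
  offset:
    - [0,0,0]
    - [0,0,0]
    - [0,0,0]
    - [0,0,0]
    - [0,0,0]
    - [0,0,0]
    - [0,0,0]
    - [0,0,0]
  roll: [0,0,0,0,0,0,0,0]

```text
t: 33.18
tcp_pos: [0.3986, -0.2036, 0.4879]
eef_rot: [-3.141, 0.0, 0.0]
contact_force: [1.3, -0.4, 0.2]
grip_width: 0.596
```

```bash
python3 - <<'E'
from rig import manip
from pose import *
o=manip.get_obs();print(o['t'],o['tcp_pos'],o['contact_force'])
W=manip.read_camera('wrist');S=manip.read_camera('side')
for t in ('eye','branch'):
  a=[[d['at'] for d in manip.spot_point(t,c) if abs(d['at'][0]-u)<40 and abs(d['at'][1]-v)<40] for c,(u,v) in ((S,(337,158)),(W,tuple(proj(W,[.523,-.204,.19])[0])))]
  print(t,a);
  if all(a): print(tri([(S,a[0][0]),(W,a[1][0])]))
z=np.zeros((600,800,3),np.uint8);z[:300,:400]=cv2.resize(W['img'],(400,300));z[:533,400:]=cv2.resize(S['img'][80:280,230:380],(400,533),interpolation=cv2.INTER_CUBIC)
cv2.imwrite('pics/p12.png',z[:,:,::-1])
for t in ('bar','jar','phone','marker'): print(t,[np.round(d['at'],0).tolist() for d in manip.spot_point(t,S)[:1]])
E
```

```text
33.1833 [ 0.39859451 -0.20364732  0.48792642] [ 1.2568847  -0.43654939  0.16193369]
eye [[[335.0, 156.2]], [[321.7, 39.9]]]
(array([ 0.52593147, -0.20404962,  0.19096266]), [np.float64(0.6497969706990447), np.float64(2.228897500730206)])
branch [[[331.3, 150.9]], []]
bar [[197.0, 285.0]]
jar [[213.0, 266.0]]
phone [[324.0, 293.0]]
marker [[258.0, 278.0]]
```

View pics/p12.png

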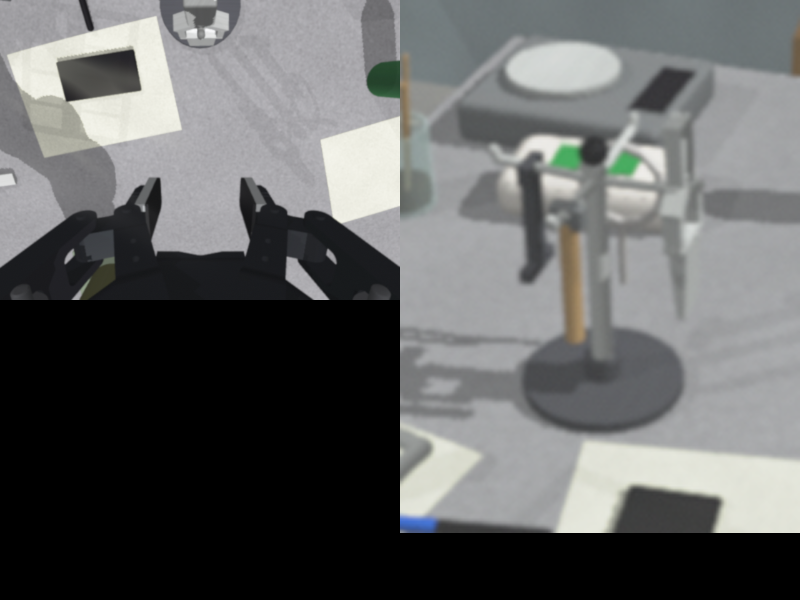

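```bash
python3 -c "
from rig import manip
print(manip.close_job())"
```

```text
the job is handed in; nothing more can be done
None
```

The wedge is out of the clamp and hanging upright on the tree's empty branch. I handed the job in at about 33 s of the 72 s allowed; no verdict came back.

**What I did**
- I turned the tree by pushing its empty branch until it pointed straight at the robot.
- I gripped the top of the wedge's tab from just above the platform bar and rocked it sideways with small pulls, re-gripping three times because the pads slipped. Then I slid it out along its lean, threaded its eye over the branch tip, lowered it until the branch took its weight, let go and backed off.

**Last checks**
- **Eye position:** about 12 mm below the branch height, 15 mm outward of the branch point and within 1–2 mm sideways. All three are inside the limits.
- **Hanging:** the last picture shows the wedge upright with the gripper clear and no force on it. I judged that it was still from two looks about 2 s apart, not from a measured speed.
- **Shaker, jar, phone and marker:** they show within a few pixels of where they started in the side camera.

**Less certain**
- **Side force on the shaker:** rocking reached about 15–18 N sideways for moments, above the 15 N said to leave it still. I saw no movement of it.
- **Tree's front:** no mark on the foot shows it, so I took it as world −x. The branch is within about 0.02 rad of that, but any turn of the foot itself is unknown.
- **Wedge travel:** my estimates of how far the wedge had crept out did not always agree, jumping from 12 to 23 mm in one swing. The free slide afterwards showed it was loose.

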